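# Tuck the docket holder's tab under its lip

## Task

Secure the props docket: with a fingertip, fold the raised red tab of the docket holder over flat onto the pad, then push it by its white ridge so that its free edge slides fully home beneath the brass retaining lip and stays tucked when you let go. The holder stays where it stands: do not lift it or shove it along the table, and leave the other props alone.

Things in the scene. Friction and masses are not known exactly. Their poses are not given: they have to be found in the camera images.
- holder: The docket holder: a flat grey aluminium tray, 130 mm (its x) by 200 mm (its y), its upper face 24 mm above the table, on rubber feet, standing loose, about 1.8 kg. A white pad of dockets on it rises to 27.5 mm. Origin under its centre; +x runs from the hinge of the red tab towards the brass lip. It always stands level.
- hinge_line (a point): Middle of the tab's hinge line, on a steel bar 8 mm thick along the holder's y, 30 mm above the table. Axes parallel to the holder's: +x towards the lip. The bar can slide along +x by 20 mm in all, and this point moves with it.
- tab_fold (a joint): Angle of the tab (rad): 0 = folded over flat on the pad, 1.57 = standing straight up, more = leaning outward away from the lip; stops at 0 and 2.4. A weak spring (0.03 N m/rad about 1.8 rad, with 0.02 N m of friction) lifts the tab again when it is let go unless the lip holds it. It starts at 1.45 to 2.15.
- tab_edge (a point): Middle of the red tab's free edge, half-way through its thickness, 80 mm from the hinge line; its x axis points on out of the tab, away from the hinge; its z axis is the normal of the face that is on top when folded. The tab is a stiff plate 44 mm wide and 3 mm thick. Across that face (the outer face while it stands up) runs a white push ridge 40 mm wide and 8 mm high, its hinge-side face 56 mm from the hinge line, 7 mm thick.
- tab_slide (a joint): How far the hinge bar and tab have slid towards the lip (m): 0 to 0.020 (stop). It moves stiffly (friction 4 N) and stays where it is left. Pulled back (0 to 0.003, as at the start) the folded tab's edge is 4 to 7 mm short of the lip; at 0.020 the edge lies 13 mm beneath it. The tab must be down flat before it slides: raised, it would come to lie on top of the lip.
- lip_edge (a point): The brass retaining lip, 64 mm wide along the holder's y, fixed to the holder: this point is at the middle of its entry edge (the edge that faces the hinge), at the height of its underside, 34.5 mm above the table. Axes parallel to the holder's, +x goes in beneath the lip. The folded tab has 3 mm of play beneath it; the entry edge is flared upward to 43 mm above the table.
- sugar_bowl: Bystander: silver-plated lidded sugar bowl, 86 mm wide (110 over the handles), 92 high; origin under its centre.
- shepherdess: Bystander: porcelain shepherdess figurine, 72 mm round base, 140 high; origin under its centre.
- gilt_frame: Bystander: small standing gilt picture frame, about 110 wide, 140 high, on an easel foot; origin at the bottom of the picture side.
- opera_glasses: Bystander: mother-of-pearl opera glasses standing on their large ends, 47 x 101 mm, 54 high; origin under the centre.
- tape_roll: Bystander: green roll of marking tape lying flat, 84 mm across, 24 high; origin under its centre.
- candlestick: Bystander: brass candlestick, 72 mm base, 116 high; origin under its centre.
- pen_mug: Bystander: white mug, 76 mm across, 90 high; origin under its centre.
Mind the look-alikes: they are no part of the job. What is shaped like the holder but purple is not meant.

How it is judged:
On the way, in this order (a step that is already met when the one before it is completed fails the run):
1. the tab is folded down flat, its edge still short of the lip (value of joint tab_fold below 0.25 rad and x of tab_edge in the frame of lip_edge below 0.001 m), for 0.05 s.
2. the tab's edge is tucked beneath the lip (value of joint tab_fold below 0.12 rad and x of tab_edge in the frame of lip_edge above 0.008 m and z of tab_edge in the frame of lip_edge below 0.001 m), for 0.2 s.
At the end, for the whole second after the job is handed in: The tab is down (within 0.12 rad of flat) with its free edge at least 8 mm in beneath the lip, and stays so by itself; the holder stands at rest, flat on the table, within 30 mm of where it was; no other prop has been moved by more than 15 mm (all of step 2 and linear speed of holder below 0.01 m/s and height (world z) of holder below 0.004 m and distance of each of holder, lip_edge from where it was at the start of the episode below 0.03 m and distance of each of sugar_bowl, shepherdess, gilt_frame, opera_glasses, tape_roll, candlestick, pen_mug from where it was at the start of the episode below 0.015 m); the robot touches nothing.
It fails at once if the docket holder is shoved, swung or dragged more than 30 mm (distance of any of holder, lip_edge from where it was at the start of the episode above 0.03 m).
It fails at once if the docket holder is lifted or tipped (height (world z) of holder above 0.008 m or angle between holder's own z axis and vertical above 0.08 rad).
It fails at once if another thing on the table is moved more than 15 mm, lifted or tipped (distance of any of sugar_bowl, shepherdess, gilt_frame, opera_glasses, tape_roll, candlestick, pen_mug from where it was at the start of the episode above 0.015 m or angle between any of sugar_bowl, shepherdess, gilt_frame, opera_glasses, tape_roll, candlestick, pen_mug's own z axis and vertical above 0.25 rad).
It also fails if it takes over 34 s, if anything falls off the work surface, if the arm or the gripper's body presses on something with over 40 N, if the wrist force passes 120 N, or if a joint passes its speed limit or range.

## Robot

A 7-joint arm with a two-finger parallel gripper is mounted at the origin on the work surface. World frame = base frame: x ahead of the robot, y to its left, z up, the work surface at z = 0. Lengths are in m, angles in rad, forces in N, time in s.
With the tool pointing down it reaches from about 0.35 to 0.9 m from the base axis. Payload 8.1 kg.
Tool frame: the origin (TCP) lies at the very end of the fingers, on their centre line; the grasp point (between the pads) lies 19 mm behind it (arm.tcp_to_grasp is the z of the grasp point in the tool frame, in m); z points along the fingers, y is the line along which they close (so a half turn about z gives the same grasp; the last joint's range is limited). The gripper opens to 92 mm and grips with 3 to 60 N. Pads are 19 mm wide; open, the fingers measure 130 mm over their backs; the gripper's body (75 mm by 190 mm) begins 47 mm behind the grasp point.
Start: joints at [1.22, 0.434, 0.025, 1.573, -0.012, 1.134, -0.075], TCP at [0.153, -0.606, 0.194] pointing down, gripper open.
Joint ranges: [-2.62, 2.62], [-0.44, 2.09], [-1.27, 1.32], [0.08, 2.57], [-1.32, 4.46], [0.12, 2], [-2.74, 2.74]. Speed limits (rad/s): [2.22, 2.22, 3.01, 3.01, 3.14, 3.14, 3.14].

## Interface

Orientations are given as a rotation vector (axis times angle).
In Python, from cell import readout, vision, sign_off, arm gives the robot as it stands. The module is installed in compiled form; this text tells all that it offers.
- The arm moves only by the shell command python3 -m creep 'ROWS' [FORCE]. ROWS is JSON, a list of rows, each a list of 5 numbers: the shift along the tool's x, y, z in units of 4 cm (1.0 is 4 cm), then the turn about the tool's z in units of 4 degrees (1.0 is 4 degrees), then the opening, from 0 (shut) to 1 (fully open). A call has 1 to 12 rows; each row shifts and turns the commanded pose from where the row before left it, along the tool's axes as they then stand; what a row does not reach is not made up. A row lasts 1/8 s, in which the tool goes at most 62.5 mm and 10.7 degrees, less where a joint would pass 70% of its speed; a pose out of reach is approached as far as the arm can. A call with a number of a shift or a turn outside -1 to 1 is refused whole. A call with a gripper value outside its range is refused whole. The fingers move at their own pace and stop on an object; FORCE is the grip in N (left out, the last holds). Time passes only in rows, so rows that do not move let the fingers close. It gives the time, the measured TCP pose, the force, the opening and the grip force at its end, in the units of the state.
- readout.observe(): the state, without advancing time (a new reading comes with each control period).
- vision.get_image(name): name is "side" or "top"; returns a dict with "pixels" (480x640x3 uint8, blue, green, red), "z_map" (480x640 float32, m along the optical axis (not along the pixel's ray), 0 where there is no reading), "camera_matrix" (3x3 intrinsics, pixels), "position" and "rotation" of the camera in the world. Camera axes: x right, y up, looking along -z (the intrinsics and any distortion apply to the point x, -y, -z); pixel columns grow to the right and rows downward; lengths in m; the calibration is good to about 2 mm. A picture is of the moment at which its call begins.
- sign_off(): hands the job in; it is judged then, once.
The state is a dict: "clock": time; "joints": joint angles; "dq": joint speeds; "joint_efforts": joint torques, N m; "position": TCP position; "ee_rot": TCP orientation; "force": force on the tool from outside, world axes, zero at the start; "ft_torque": the same for the moment, N m; "width": opening from 0.0 (shut) to 1.0 (fully open); "gripper_force": force on a finger pad.
Only numpy, scipy, OpenCV 4.12 (cv2) and the standard library are available. Lean on these libraries where they do the work, as an engineer would, in place of code of your own. Each camera call takes 0.05 s, during which the arm holds its last target. There are 200 camera calls.

## Working session

There is one attempt and no reset: what is moved stays moved. The work goes in short steps, Python scripts to look and compute and a shell command to move; the robot and the scene stay as the last step left them, time stands still between calls to the robot, and variables do not carry over. Pictures are saved under pics/ and viewed, at most 11 in all, crops included, and the job is handed in when it is done.

```bash
mkdir -p pics
cat > h.py <<'E'
import numpy as np, cv2
from cell import readout, vision
def snap(name):
    d=vision.get_image(name); np.savez(name,**{k:np.asarray(v) for k,v in d.items()}); return d
def pts(d):
    K=np.asarray(d["camera_matrix"]);z=np.asarray(d["z_map"]);R=np.asarray(d["rotation"])
    if R.ndim==1: R=cv2.Rodrigues(R)[0]
    v,u=np.mgrid[:480,:640]
    P=np.stack([(u-K[0,2])/K[0,0]*z,-(v-K[1,2])/K[1,1]*z,-z],-1)
    P=P@R.T+np.asarray(d["position"]); P[z==0]=np.nan
    return P
E
python3 - <<'E'
from h import *
for n in("top","side"):
    d=snap(n); cv2.imwrite(f"pics/{n}0.png",np.asarray(d["pixels"])); print(n,d["position"],d["rotation"],d["camera_matrix"])
s=readout.observe(); print(s)
E
```

```text
top [0.42938416 0.0070805  1.34750309] [ 0.08907952 -0.08706324 -1.55917772] [[518.40180059   0.         312.85326761]
 [  0.         518.40180059 230.0592324 ]
 [  0.           0.           1.        ]]
side [0.14374266 0.61811216 0.62805838] [ 0.33974377 -1.14450801 -2.28493551] [[445.88234659   0.         320.77115675]
 [  0.         445.88234659 239.00849302]
 [  0.           0.           1.        ]]
{'clock': 0.1, 'joints': array([ 1.22045045,  0.43513273,  0.02499536,  1.57395331, -0.01158586,
        1.13399402, -0.07508966]), 'dq': array([-2.84452453e-04, -2.13741996e-03,  6.84411431e-04, -1.76094475e-03,
        1.83383116e-04,  1.56285959e-03, -4.00801831e-05]), 'joint_efforts': array([ 3.35029450e-03, -6.69123960e+01,  9.88459401e-01, -3.15141749e+01,
       -6.03342941e-02,  3.75350390e-02,  7.43967780e-05]), 'position': array([ 0.15307644, -0.6054791 ,  0.19365694]), 'ee_rot': array([-3.11623752e+00, -3.87889766e-01,  4.84114408e-04]), 'force': array([-0.10204234,  0.01824037, -0.07222916]), 'ft_torque': array([ 0.0151639 ,  0.00871545, -0.05585558]), 'gripper_force': 0.0, 'width': 0.9980926228033925}
```

View pics/top0.png

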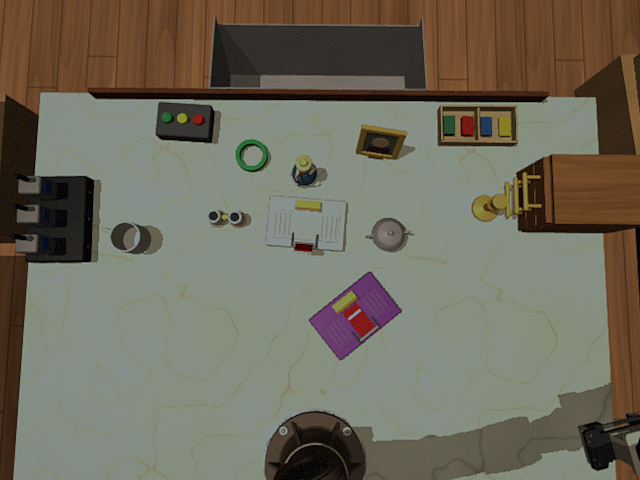

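View pics/side0.png

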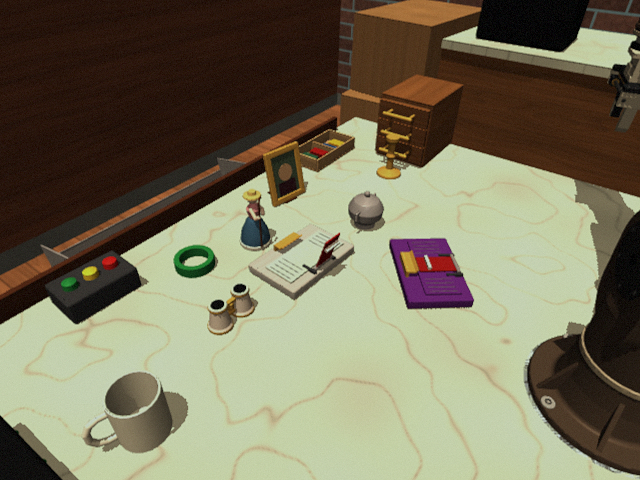

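The top view shows two candidates: a grey/white tray at about (306,223) with the tab raised at (304,247), and a purple one at (355,315) with its tab already folded. The grey one fits the description, because the purple one is the excluded look-alike. I'll confirm it in a crop and measure.

Run:
```python
from h import *
t=np.load("top.npz"); s=np.load("side.npz")
a=cv2.resize(t["pixels"][180:270,250:360],(660,540),interpolation=cv2.INTER_CUBIC)
cv2.imwrite("pics/crop.png",a)
for n,d,roi in(("top",t,(190,260,255,355)),("side",s,(210,300,240,360))):
    P=pts(d);h=cv2.cvtColor(d["pixels"],cv2.COLOR_BGR2HSV);r0,r1,c0,c1=roi
    Q=P[r0:r1,c0:c1];H=h[r0:r1,c0:c1].astype(int)
    print(n,"table z",np.nanmedian(P[330:380,100:200,2]) if n=="top" else np.nanmedian(P[350:400,250:350,2]))
    red=((H[...,0]<8)|(H[...,0]>172))&(H[...,1]>140)&(Q[...,2]>.02)
    yel=(abs(H[...,0]-24)<6)&(H[...,1]>120)&(Q[...,2]>.02)&(Q[...,2]<.06)
    pad=(H[...,1]<60)&(abs(Q[...,2]-.0265)<.006)
    for k,m in(("red",red),("lip",yel),("pad",pad)):
        X=Q[m]; print(k,len(X),X.min(0).round(4),X.max(0).round(4),np.median(X,0).round(4))
        if k!="pad" and len(X)<700 and n=="top" or k=="red":
            c=X.mean(0);w,v=np.linalg.eigh(np.cov(X.T));print(" c",c.round(4),"eig",np.sqrt(w).round(4),v.T.round(3).tolist())
        r=cv2.minAreaRect((X[:,:2]*1000).astype(np.float32)); print(" rect mm",r)
```

```text
top table z 7.323060307329321e-05
red 116 [0.5185 0.0113 0.0348] [0.5416 0.0528 0.1097] [0.5304 0.0315 0.0757]
 c [0.5299 0.032  0.0752] eig [0.0006 0.0116 0.023 ] [[0.954, -0.069, 0.292], [0.061, 0.997, 0.036], [-0.294, -0.016, 0.956]]
 rect mm ((530.6646118164062, 32.45899963378906), (40.49137496948242, 22.933122634887695), 84.24067687988281)
lip 58 [ 0.6273 -0.0059  0.0201] [0.6512 0.0556 0.0497] [0.6333 0.0225 0.0405]
 c [0.633  0.022  0.0401] eig [0.0034 0.0051 0.0183] [[0.788, -0.055, 0.613], [0.614, 0.011, -0.789], [0.037, 0.998, 0.042]]
 rect mm ((639.9696044921875, 24.498680114746094), (61.57170867919922, 22.730493545532227), 86.81697845458984)
pad 3222 [ 0.5254 -0.0731  0.0205] [0.667  0.1319 0.0325] [0.5933 0.0293 0.0261]
 rect mm ((596.6080932617188, 28.713424682617188), (199.4891357421875, 130.36976623535156), 85.69107818603516)
side table z -0.00027606672961177914
red 185 [0.5158 0.0133 0.0348] [0.7264 0.0588 0.108 ] [0.5303 0.0422 0.0695]
 c [0.536  0.0403 0.0745] eig [0.0129 0.0248 0.0379] [[-0.088, 0.996, -0.033], [0.056, 0.038, 0.998], [-0.995, -0.086, 0.059]]
 rect mm ((620.9451293945312, 32.93810272216797), (45.39487075805664, 209.54273986816406), 88.20767974853516)
lip 176 [ 0.5891 -0.0228  0.0213] [0.6562 0.2095 0.0523] [0.6429 0.026  0.0379]
 rect mm ((628.5161743164062, 94.636474609375), (39.391357421875, 239.6499481201172), 9.60573673248291)
pad 2853 [ 0.5258 -0.1452  0.0205] [0.7479 0.1324 0.0325] [0.5942 0.0594 0.0257]
 rect mm ((583.342041015625, 11.866226196289062), (275.64666748046875, 209.49781799316406), 53.86013412475586)
```

View pics/crop.png

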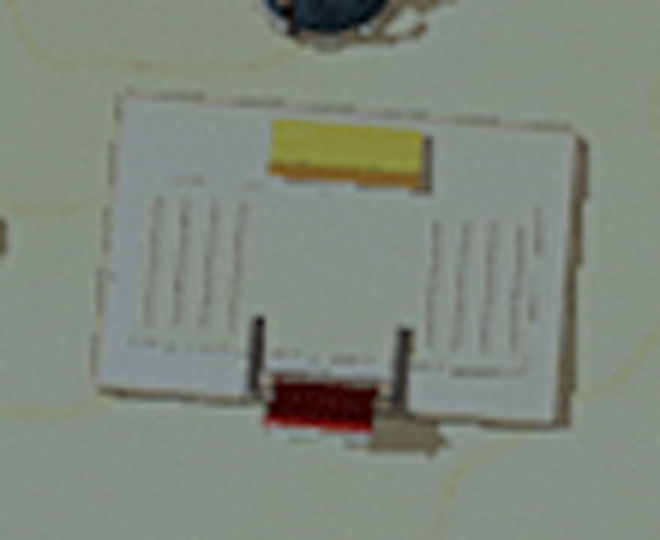

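The crop confirms the grey tray: brass lip at the top (about 305,205 in the full view), raised red tab at the bottom (304,247). Holder yaw is about -4.3°, hinge x about 0.544, tab leaning about 1.87 rad, and the shepherdess is just past the lip. I'll close the fingers, turn to align, and approach from the robot side.

```bash
python3 -m creep '[[0,-1,0,1,0],[0,-1,0,1,0],[0,-1,0,1,0],[0,-1,0,1,0],[0,-1,0,0.62,0],[0.6,-1,0,0,0],[0.6,-1,0,0,0],[0.6,-1,0,0,0],[0.6,-1,0,0,0],[0.6,-1,0,0,0],[0.6,-1,0,0,0],[0,0,0,0,0]]'
```

```text
clock: 1.6
position: [0.2948, -0.1771, 0.1944]
ee_rot: [-3.14, 0.109, -0.001]
force: [-0.1, -0.4, 0.4]
width: 0.004
gripper_force: 0.0
```

```bash
python3 -m creep '[[0.6,-1,0,0,0],[0.6,-1,0,0,0],[0.6,-1,0,0,0],[0.6,-1,0,0,0],[0.6,-1,0.5,0,0],[0.74,-0.65,0.6,0,0],[0,0,0,0,0],[0,0,0,0,0]]'
python3 - <<'E'
from h import *
d=snap("side"); cv2.imwrite("pics/s1.png",cv2.resize(d["pixels"][150:300,220:420],(800,600),interpolation=cv2.INTER_CUBIC))
E
```

```text
clock: 2.6
position: [0.4587, 0.0336, 0.15]
ee_rot: [3.139, -0.119, -0.002]
force: [1.2, -0.2, -0.6]
width: 0.007
gripper_force: 0.0
```

View pics/s1.png

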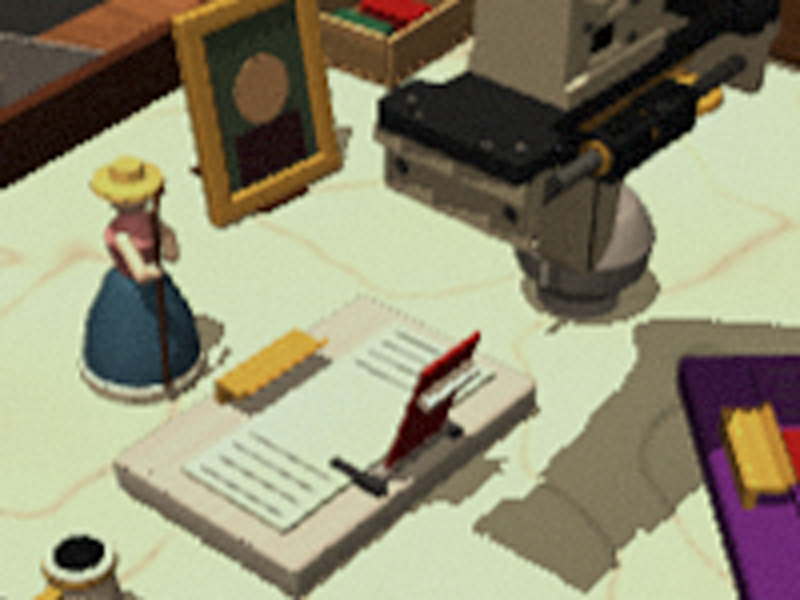

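The view shows the gripper above and robot-side of the upright tab (crop ~430,400), with the white ridge facing the robot and nothing yet touched. I'll measure how thick the fingertip is along tool x.

Run:
```python
from h import *
P=pts(np.load("side.npz")); s=readout.observe(); R=cv2.Rodrigues(s["ee_rot"])[0]
Q=(P.reshape(-1,3)-s["position"])@R
m=(np.abs(Q[:,0])<.05)&(np.abs(Q[:,1])<.05)
for a in range(-70,10,10):
    X=Q[m&(Q[:,2]>=a*1e-3)&(Q[:,2]<(a+10)*1e-3)]
    if len(X)>3: print(a,len(X),(np.percentile(X[:,:2],[3,97],axis=0)*1000).round(1).tolist())
```

```text
-70 93 [[-12.2, -21.6], [3.7, 14.5]]
-60 83 [[-12.2, -21.2], [2.6, 11.9]]
-50 74 [[-12.4, -20.6], [5.1, 13.5]]
-40 29 [[-12.3, -14.1], [6.2, 3.9]]
```

```bash
python3 -m creep '[[0,-0.12,0.9,0,0],[0,0,0.97,0,0],[0.5,0,0,0,0],[0.5,0,0,0,0],[0.3,0,0,0,0],[0.3,0,0,0,0],[0.3,0,0,0,0],[0,0,0,0,0]]'
python3 - <<'E'
from h import *
d=snap("side"); cv2.imwrite("pics/s2.png",cv2.resize(d["pixels"][150:300,220:420],(800,600),interpolation=cv2.INTER_CUBIC))
E
```

```text
clock: 3.65
position: [0.5363, 0.0337, 0.0756]
ee_rot: [-3.139, 0.118, -0.001]
force: [-1.2, 0.2, -0.8]
width: 0.004
gripper_force: 0.0
```

View pics/s2.png

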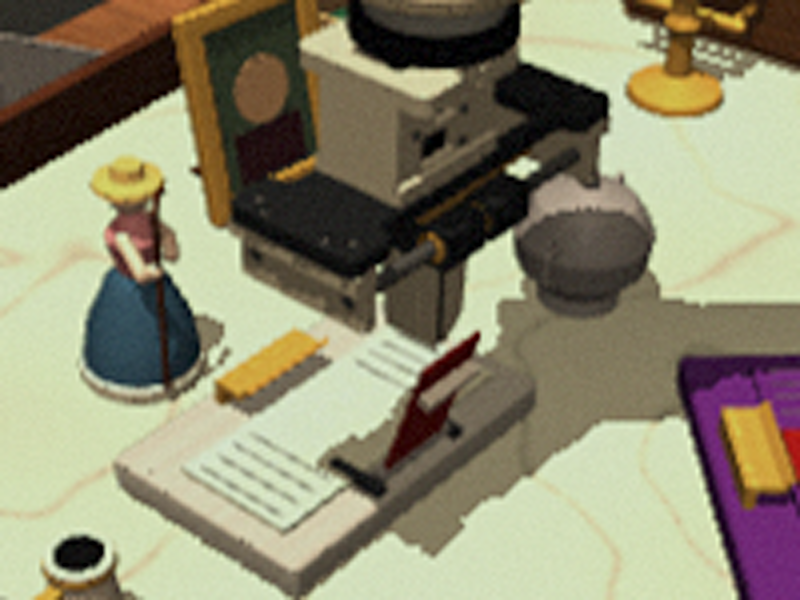

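The crop shows the tab still upright and unmoved (430,400), and the fingers look to be behind it (430,300), contrary to the reported TCP. I'll compare camera and state.

Run:
```python
from h import *
d=np.load("side.npz")
s=readout.observe();print(s["position"],s["ee_rot"],s["joints"])
R=d["rotation"]; R=cv2.Rodrigues(R)[0] if R.ndim==1 else R
for X in (s["position"],[.544,.0327,.03],[.524,.034,.105]):
    q=R.T@(np.array(X)-d["position"]);K=d["camera_matrix"]
    u=K[0,0]*q[0]/-q[2]+K[0,2];v=K[1,1]*-q[1]/-q[2]+K[1,2];print(u,v,"crop",(u-220)*4,(v-150)*4)
P=pts(d)
for c in((430,300),(425,320),(440,330),(410,310),(460,290),(450,320),(330,300),(425,400),(480,340)):
    print(c,P[150+c[1]//4,220+c[0]//4].round(4))
t=snap("top");T=pts(t);cv2.imwrite("pics/t2.png",cv2.resize(t["pixels"][170:290,240:400],(800,600),interpolation=cv2.INTER_CUBIC))
```

```text
[0.53552749 0.03382738 0.07545092] [-3.13933337e+00  1.17638307e-01  4.01884147e-04] [ 0.21981941  0.48290208 -0.51819924  1.89390222  0.31233139  0.84521336
 -2.10463595]
325.3239854309947 246.7488011287878 crop 421.2959417239788 386.99520451515116
321.69271665964243 262.1528744119896 crop 406.7708666385697 448.61149764795846
330.5190194500326 237.1081045863415 crop 442.0760778001304 348.43241834536605
(430, 300) [0.5255 0.0457 0.14  ]
(425, 320) [0.5265 0.047  0.1286]
(440, 330) [0.5268 0.0323 0.1151]
(410, 310) [0.5303 0.0552 0.1386]
(460, 290) [0.5231 0.0219 0.1346]
(450, 320) [0.5241 0.0297 0.1196]
(330, 300) [0.5245 0.1243 0.1848]
(425, 400) [0.5199 0.0544 0.0878]
(480, 340) [ 5.871e-01 -1.035e-01  2.000e-04]
```

View pics/t2.png

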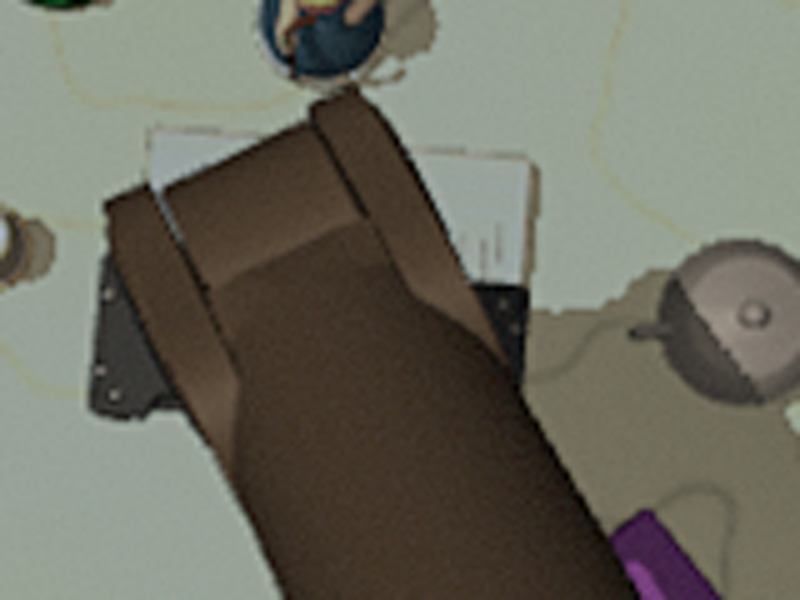

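The tab is unmoved. In the first shot no finger points existed nearer than about 35 mm to the reported TCP, so the shut fingertips seem to sit well above it and passed over the tab. I'll lift straight up, back off and measure where the tips really are.

```bash
python3 -m creep '[[0,0,-1,0,0],[-1,0,-0.5,0,0],[-1,0,0,0,0],[-0.5,0,0,0,0],[0,0,0,0,0],[0,0,0,0,0]]'
python3 - <<'E'
from h import *
d=snap("side");s=readout.observe();R=cv2.Rodrigues(s["ee_rot"])[0]
P=pts(d);Q=(P-s["position"])@R
m=(np.abs(Q[...,0])<.04)&(np.abs(Q[...,1])<.04)&(Q[...,2]<.03)&(Q[...,2]>-.1)
v,u=np.where(m);print(s["position"],s["width"],u.min(),u.max(),v.min(),v.max())
for a in range(-75,30,5):
    X=Q[m&(Q[...,2]>=a*1e-3)&(Q[...,2]<(a+5)*1e-3)]
    if len(X)>3: print(a,len(X),(np.percentile(X[:,:2],[3,97],axis=0)*1000).round(1).tolist())
q=cv2.Rodrigues(d["rotation"])[0].T@(s["position"]-d["position"]) if d["rotation"].ndim==1 else d["rotation"].T@(s["position"]-d["position"])
K=d["camera_matrix"];U=K[0,0]*q[0]/-q[2]+K[0,2];V=K[1,1]*q[1]/q[2]+K[1,2];print("tcp px",U,V)
im=d["pixels"].copy();cv2.circle(im,(int(U),int(V)),2,(255,0,255),-1);U,V=int(U),int(V)
cv2.imwrite("pics/s3.png",cv2.resize(im[V-90:V+60,U-100:U+100],(800,600),interpolation=cv2.INTER_CUBIC))
E
```

```text
clock: 4.5
position: [0.4365, 0.0412, 0.1357]
ee_rot: [-3.139, 0.118, -0.001]
force: [-0.1, -0.1, 0.2]
width: 0.007
gripper_force: 0.0
[0.43667193 0.04127537 0.13560401] 0.0015652423231646078 363 382 207 232
-75 31 [[-12.7, -22.0], [-1.1, 4.2]]
-70 40 [[-12.2, -22.1], [-0.4, 11.4]]
-65 39 [[-12.6, -21.0], [-0.4, 14.5]]
-60 43 [[-12.2, -20.6], [-0.5, 11.7]]
-55 39 [[-12.4, -20.3], [0.7, 14.2]]
-50 38 [[-12.2, -20.3], [1.2, 12.7]]
-45 24 [[-12.6, -14.7], [3.2, 12.2]]
-40 15 [[-12.3, -12.4], [-3.0, 5.5]]
-35 9 [[-11.9, -7.2], [7.1, 0.1]]
tcp px 368.482128061284 243.05342931351086
```

View pics/s3.png

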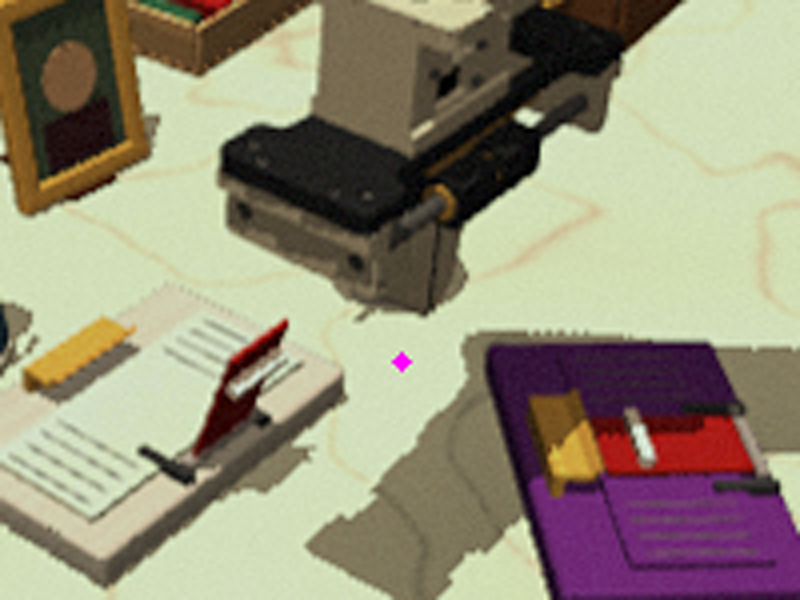

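The crop shows the gripper clear of everything. The tips end around (430,305), about 34 mm short of the nominal TCP marked in magenta at (400,362). I'll work with that offset, so a tip at z 0.08 means a TCP at 0.047.

```bash
python3 -m creep '[[0,0,0.8,0,0],[0,0,0.8,0,0],[0.2,0,0.6,0,0],[0.6,0,0,0,0],[0.6,0,0,0,0],[0.3,0,0,0,0],[0.25,0,0,0,0],[0.25,0,0,0,0],[0.22,0,0,0,0],[0,0,0,0,0]]'
python3 - <<'E'
from h import *
d=snap("side"); cv2.imwrite("pics/s4.png",cv2.resize(d["pixels"][150:300,220:420],(800,600),interpolation=cv2.INTER_CUBIC))
E
```

```text
clock: 5.8
position: [0.533, 0.034, 0.0476]
ee_rot: [-3.139, 0.118, -0.001]
force: [-1.2, -0.8, -0.2]
width: 0.006
gripper_force: 0.0
```

View pics/s4.png

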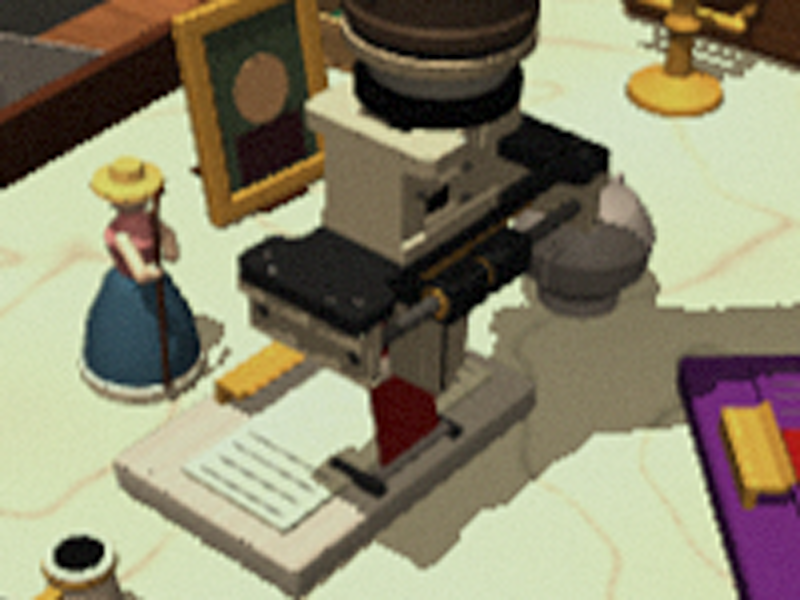

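The crop shows the fingers on the robot side of the tab (tips about (425,385)) and the tab pushed to roughly upright (405,420). Next I'll fold it over along the arc.

```bash
python3 -m creep '[[0.25,0,0.08,0,0],[0.27,0,0.17,0,0],[0.25,0,0.2,0,0],[0.18,0,0.23,0,0],[0.12,0,0.27,0,0],[0.08,0,0.18,0,0],[0,0,0,0,0],[0,0,0,0,0]]'
python3 - <<'E'
from h import *
d=snap("side"); cv2.imwrite("pics/s5.png",cv2.resize(d["pixels"][180:300,240:400],(800,600),interpolation=cv2.INTER_CUBIC))
E
```

```text
clock: 6.85
position: [0.5781, 0.0307, 0.0024]
ee_rot: [3.139, -0.117, 0.0]
force: [-0.3, 0.5, 0.1]
width: 0.005
gripper_force: 0.1
```

View pics/s5.png

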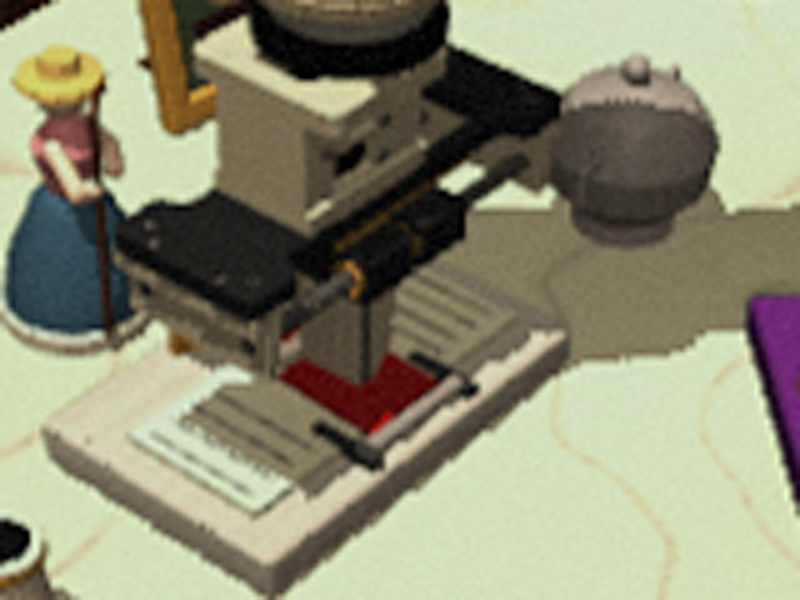

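The crop shows the tab folded over nearly flat (360,385) under the fingertip (345,370), with the ridge just ahead. I'll press down gently until I feel contact.

```bash
python3 -m creep '[[0,0,0.05,0,0],[0,0,0.03,0,0],[0,0,0,0,0]]'; python3 -m creep '[[0,0,0.04,0,0],[0,0,0,0,0]]'
```

```text
clock: 7.28
position: [0.5785, 0.0306, -0.0006]
ee_rot: [-3.139, 0.118, -0.001]
force: [0.6, -0.4, 1.6]
width: 0.005
gripper_force: 1.3
clock: 7.52
position: [0.5786, 0.0306, -0.0012]
ee_rot: [3.139, -0.117, 0.002]
force: [-4.1, -0.4, 16.3]
width: 0.006
gripper_force: 8.3
```

```bash
python3 -m creep '[[0,0,-0.02,0,0],[0,0,0,0,0],[0.1,0,0,0,0],[0.1,0,0,0,0],[0,0,0,0,0]]'; python3 -m creep '[[0.1,0,0,0,0],[0.1,0,0,0,0],[0,0,0,0,0]]'
```

```text
clock: 8.15
position: [0.5863, 0.0301, -0.0011]
ee_rot: [3.139, -0.117, 0.0]
force: [-3.1, -1.1, 9.6]
width: 0.007
gripper_force: 4.8
clock: 8.52
position: [0.5943, 0.0295, -0.0011]
ee_rot: [3.139, -0.117, 0.0]
force: [-2.4, -0.8, 8.9]
width: 0.005
gripper_force: 4.6
```

```bash
python3 -m creep '[[0.1,0,0,0,0],[0.1,0,0,0,0],[0,0,0,0,0]]';  python3 -m creep '[[0.08,0,0,0,0],[0.08,0,0,0,0],[0,0,0,0,0]]'
```

```text
clock: 8.9
position: [0.5999, 0.029, -0.0013]
ee_rot: [3.138, -0.117, -0.006]
force: [-10.2, -0.3, 15.8]
width: 0.006
gripper_force: 7.9
clock: 9.28
position: [0.6058, 0.0286, -0.0014]
ee_rot: [3.138, -0.117, -0.007]
force: [-10.5, -0.2, 16.0]
width: 0.004
gripper_force: 7.9
```

```bash
python3 -m creep '[[0.08,0,0,0,0],[0.07,0,0,0,0],[0,0,0,0,0]]';  python3 -m creep '[[0.05,0,0,0,0],[0.03,0,0,0,0],[0,0,0,0,0]]'
python3 - <<'E'
from h import *
d=snap("side"); cv2.imwrite("pics/s6.png",cv2.resize(d["pixels"][180:300,240:400],(800,600),interpolation=cv2.INTER_CUBIC))
P=pts(d);Q=P[180:300,240:400];m=(np.abs(Q[...,2]-.026)<.005)&(Q[...,1]>.06)&(Q[...,1]<.15)&(Q[...,0]>.5)&(Q[...,0]<.7)
print(np.percentile(Q[m],[1,99],axis=0))
E
```

```text
clock: 9.65
position: [0.6076, 0.0284, -0.0015]
ee_rot: [3.137, -0.115, -0.018]
force: [-25.4, 0.7, 29.0]
width: 0.007
gripper_force: 16.2
clock: 10.02
position: [0.6076, 0.0284, -0.0016]
ee_rot: [3.136, -0.114, -0.026]
force: [-34.9, 0.1, 39.3]
width: 0.001
gripper_force: 21.7
[[0.53668311 0.06137202 0.02121836]
 [0.66288119 0.13105054 0.02958002]]
```

View pics/s6.png

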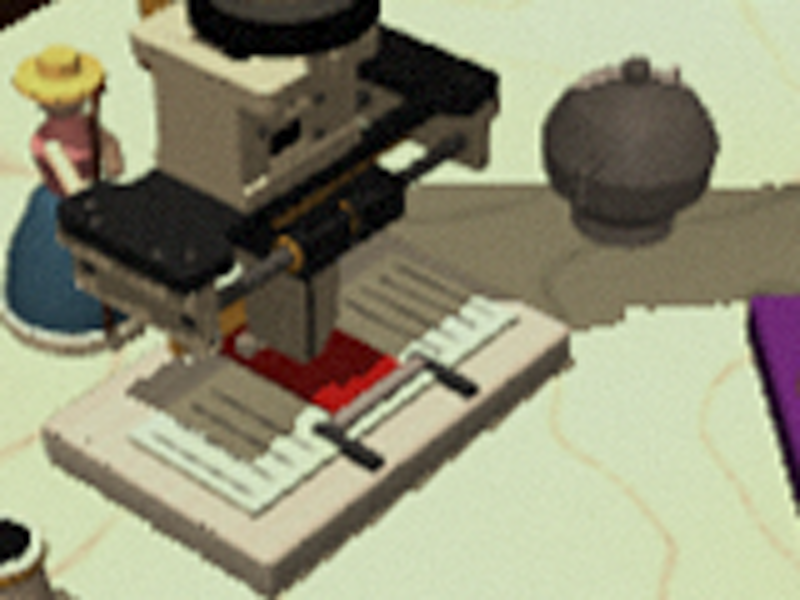

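The crop shows the bar at the lip end of its rails (about 390,400 between the rails), the tab flat, the holder in place, and the motion stalled at the stop. I'll relieve the force, then lift straight off.

```bash
python3 -m creep '[[-0.06,0,-0.03,0,0],[-0.03,0,-0.03,0,0],[0,0,-0.05,0,0],[0,0,-0.2,0,0],[-0.2,0,-0.6,0,0],[-0.5,0,-1,0,0],[-1,0,-1,0,0],[-1,0,-0.5,0,0],[-1,0,0,0,0],[-1,0,0,0,0],[0,0,0,0,0],[0,0,0,0,0]]'
python3 - <<'E'
from h import *
d=snap("side"); a=cv2.resize(d["pixels"][195:285,250:370],(800,600),interpolation=cv2.INTER_CUBIC); cv2.imwrite("pics/s7.png",a)
t=snap("top")
for n,d,(r0,r1,c0,c1) in(("top",t,(190,260,255,355)),("side",d,(210,300,240,360))):
    Q=pts(d)[r0:r1,c0:c1];H=cv2.cvtColor(d["pixels"],cv2.COLOR_BGR2HSV)[r0:r1,c0:c1].astype(int)
    red=((H[...,0]<8)|(H[...,0]>172))&(H[...,1]>140)&(Q[...,0]<.66)&(Q[...,2]>.02)
    X=Q[red];print(n,len(X),np.percentile(X,[2,50,98],axis=0).round(4).tolist())
    yel=(abs(H[...,0]-24)<6)&(H[...,1]>120)&(Q[...,2]>.03)&(Q[...,2]<.06)&(Q[...,1]<.07)&(Q[...,0]>.6);X=Q[yel];print(" lip",np.percentile(X,[2,98],axis=0).round(4).tolist())
Q=pts(t)[190:260,255:355];H=cv2.cvtColor(t["pixels"],cv2.COLOR_BGR2HSV)[190:260,255:355]
X=Q[(H[...,1]<60)&(abs(Q[...,2]-.0265)<.006)];print(cv2.minAreaRect((X[:,:2]*1000).astype(np.float32)))
E
```

```text
clock: 11.58
position: [0.4274, 0.0418, 0.135]
ee_rot: [3.139, -0.118, 0.002]
force: [0.8, -0.8, -0.4]
width: 0.005
gripper_force: 0.0
top 337 [[0.5697, 0.0068, 0.0264], [0.5935, 0.0272, 0.0329], [0.6188, 0.0477, 0.0405]]
 lip [[0.6279, -0.0053, 0.0353], [0.6497, 0.053, 0.0464]]
side 340 [[0.569, 0.0079, 0.0297], [0.5944, 0.0315, 0.0319], [0.6258, 0.0515, 0.0347]]
 lip [[0.6292, -0.0035, 0.0357], [0.6554, 0.0572, 0.0428]]
((597.643310546875, 28.673477172851562), (199.35409545898438, 129.79586791992188), 85.59156799316406)
```

View pics/s7.png

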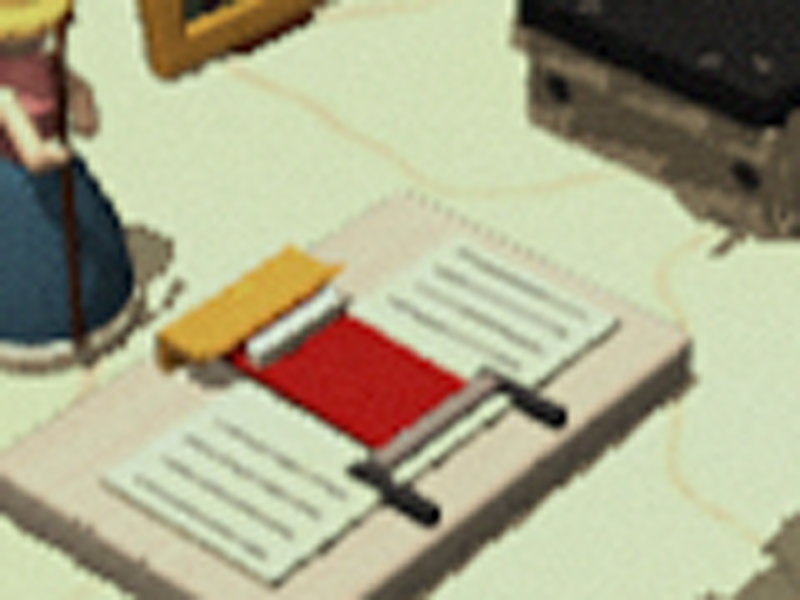

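The final crop shows the tab flat and tucked under the brass lip (250,310), with the ridge right against the lip's edge (295,325). The bar is at the end of its rails, the holder has moved only about 1 mm, and the robot is clear.

```bash
python3 -c "from cell import sign_off; print(sign_off())"
```

```text
the job is handed in; nothing more can be done
None
```

I folded the red tab flat and slid it home beneath the brass lip, where it stayed down after I let go; the holder moved only about 1 mm, and I handed the job in (no verdict was returned).

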